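Walk the heavy sole tray into its bay

TASK

The tray of shoe soles is too heavy to carry: creep it forward along the table into its bay by pushing its two orange corner pads in turn, a little at a time, so that it never swings far askew. Walk it fully home until you feel it bear firmly and squarely against both red buffers, always pushing gently so that it does not jam hard between the rails, and then leave it there. Do not touch the soles, and leave the jar and the tin where they are.

Things in the scene. Friction and masses are not known exactly. Their poses are not given: they have to be found in the camera images.
- tray: Heavy loose wooden tray, 1.4 to 2.1 kg, 170 (x) by 250 (y) by 50 mm high. Origin: centre of its underside; x points from its near side (orange pads) to the leading side that enters the bay, y to its left. Pushed on one pad it slides at 3 to 10 N and turns about a point near the other side. Keep pushes under 20 N and the tray within 0.3 rad of the bay's direction. Starts 50 to 125 mm short of home.
- soles: Two stacks of leather soles fixed in the tray's middle, 120 mm wide (y -60 to 60), from 13 to 59 mm high; their ends overhang the tray's near side to x = -99 mm in its frame, 14 mm nearer than the pad faces. Not to be touched. Origin and axes as the tray's. Beside them black heel blocks fill the tray to 51 mm.
- pad_left (a point): Centre of the face of the left orange pad on the tray's near side: at (-85, 100, 30) mm in the tray's frame. Each pad face is 52 mm wide (y 73 to 125 mm) and spans 5 to 50 mm in height; it faces the tray's -x. Axes as the tray's.
- pad_right (a point): Centre of the face of the right orange pad, at (-85, -100, 30) mm in the tray's frame; otherwise like the left one.
- front_left (a point): Point on the tray's leading face at (85, 100, 30) mm in the tray's frame; it meets the left buffer.
- front_right (a point): Point on the tray's leading face at (85, -100, 30) mm in the tray's frame; it meets the right buffer.
- bay: Fixed aluminium bay. Origin: on the table midway between the rails; x is the way in, y to its left. Rails 30 mm high, inner faces at y = +-131 mm (6 mm play each side), straight from x = -70 mm on, flared by 0.5 rad before that to x = -113 mm. Push one corner too far between them and the tray binds, the force rising steeply; pushing the other frees it.
- stop: Fixed back wall of the bay, 50 mm high, with two hard red buffers in front, 40 mm wide (y 75 to 115 and -115 to -75 mm), 10 to 40 mm high. Origin and axes as the bay's. The buffers' faces are both set by a screw at the same x, somewhere from -30 to 0 mm, different each time: this pose does not tell where, so feel for them with a push some 5 N above sliding.
- glue_jar: White jar with green cap, 68 mm across, 95 mm high, standing beside the bay. Origin: centre of its underside. Bystander.
- polish_tin: Blue tin, 72 mm across, 50 mm high, standing beside the bay. Origin: centre of its underside. Bystander.

How it is judged:
On the way, in this order (a step that is already met when the one before it is completed fails the run):
1. the tray has been walked in between the rails, leading edge within 45 mm of the bay's origin plane and nearly square (x of each of front_left, front_right in the frame of bay above -0.045 m and angle between the x axis of tray and the x axis of bay, either way round below 0.15 rad), for 0.05 s.
2. the tray is pressed against the red buffers with more than 3 N while square in the bay (x of each of front_left, front_right in the frame of bay above -0.033 m and angle between the x axis of tray and the x axis of bay, either way round below 0.02 rad and contact force between tray and stop above 3 N), for 0.05 s.
At the end, for the whole second after the job is handed in: The tray has borne on the buffers, both its leading corners now less than 33 mm short of the bay's origin plane (the buffers stand up to 30 mm before it), square to the bay within 0.025 rad, flat on the table, at rest and untouched; jar and tin within 15 mm of where they started (x of each of front_left, front_right in the frame of bay above -0.033 m and angle between the x axis of tray and the x axis of bay, either way round below 0.025 rad and height (world z) of tray below 0.004 m and angle between tray's own z axis and vertical below 0.03 rad and linear speed of tray below 0.01 m/s and contact force between the fingers and tray below 0.1 N and distance of each of glue_jar, polish_tin from where it was at the start of the episode below 0.015 m).
It fails at once if the robot pushes the tray with more than 20 N (contact force between any of the fingers, the arm and tray above 20 N).
It fails at once if the robot touches the soles (more than 1 N) (contact force between any of the fingers, the arm and soles above 1 N).
It fails at once if the tray turns more than 0.3 rad askew of the bay (angle between the x axis of tray and the x axis of bay, either way round above 0.3 rad).
It fails at once if the tray is lifted more than 12 mm or tipped more than 0.12 rad (height (world z) of tray above 0.012 m or angle between tray's own z axis and vertical above 0.12 rad).
It fails at once if jar or tin shifted by more than 15 mm (distance of any of glue_jar, polish_tin from where it was at the start of the episode above 0.015 m).
It also fails if it takes over 72 s, if anything falls off the work surface, if the arm or the gripper's body presses on something with over 40 N, if the wrist force passes 120 N, or if a joint passes its speed limit or range.

ROBOT

A 7-joint arm with a two-finger parallel gripper is mounted at the origin on the work surface. World frame = base frame: x ahead of the robot, y to its left, z up, the work surface at z = 0. Lengths are in m, angles in rad, forces in N, time in s.
With the tool pointing down it reaches from about 0.425 to 0.925 m from the base axis. Payload 6.8 kg.
Tool frame: the origin (TCP) lies on the centre line of the jaws, within the pads' length; the fingertips stand bot.tip_reach ahead of it and the grasp point (between the pads) lies 3 mm ahead of it (bot.tip_reach is the distance from the TCP to the fingertips, in m); z points along the fingers, y is the line along which they close (so a half turn about z gives the same grasp; the last joint's range is limited). The gripper opens to 85 mm and grips with 20 to 120 N. Pads are 22 mm wide; open, the fingers measure 114 mm over their backs; the gripper's body (76 mm by 85 mm) begins 54 mm behind the grasp point. The pads swing forward as they close: fully open they stand 13 mm farther back than shut.
Start: joints at [1.073, 0.477, 0.022, 1.555, -0.011, 1.109, -0.083], TCP at [0.257, -0.624, 0.22] pointing down, gripper open.
Joint ranges: [-2.96, 2.96], [-0.34, 2.1], [-1.41, 1.46], [0.24, 2.44], [-1.37, 4.51], [0.17, 1.92], [-2.96, 2.96]. Speed limits (rad/s): [2.39, 2.39, 3.14, 3.14, 3.14, 3.14, 3.14].

INTERFACE

Orientations are given as a unit quaternion [w, x, y, z].
In Python, from station import bot gives the robot as it stands.
- The arm moves only by the tool jog_arm, never from a script. Its argument "deltas" is a list of rows, each a list of 7 numbers: the shift along the world's x, y, z in m, then the turn, a rotation vector about the world's x, y, z in rad, then the opening, from 0 (shut) to 1 (fully open). In form: [[x, y, z, rx, ry, rz, grip], ...]. A call has 1 to 10 rows; each row shifts and turns the commanded pose from where the row before left it; what a row does not reach is not made up. A row lasts 1/10 s, in which the tool goes at most 50 mm and 8.59 degrees, less where a joint would pass 70% of its speed; a pose out of reach is approached as far as the arm can. A call with a gripper value outside its range is refused whole. The fingers move at their own pace and stop on an object; "newtons" is the grip in N (left out, the last holds). Time passes only in rows, so rows that do not move let the fingers close. It gives the time, the measured TCP pose, the force, the opening and the grip force at its end, in the units of the state.
- bot.get_obs(): the state, without advancing time (a new reading comes with each control period).
- bot.read_camera(name): name is "scene" or "top" or "wrist"; returns a dict with "img" (400x640x3 uint8, red, green, blue), "K" (3x3 intrinsics, pixels), "dist_coeffs" ([k1, k2, p1, p2, k3] as OpenCV has them; the pictures are not rectified), "eye" and "attitude" of the camera in the world. Camera axes: x right, y down, z forward; pixel columns grow to the right and rows downward; lengths in m; the calibration is good to about 2 mm. A picture is of the moment at which its call begins. There is no depth.
- bot.hand_in(): hands the job in; it is judged then, once.
The state is a dict: "t": time; "q": joint angles; "joint_vel": joint speeds; "joint_torque": joint torques, N m; "eef_pos": TCP position; "tool_rot": TCP orientation; "contact_force": force on the tool from outside, world axes, zero at the start; "torque": the same for the moment, N m; "gripper_width": opening from 0.0 (shut) to 1.0 (fully open); "grasp_force": force on a finger pad.
Only numpy, scipy, OpenCV 4.12 (cv2) and the standard library are available. Lean on these libraries where they do the work, as an engineer would, in place of code of your own. Each camera call takes 0.05 s, during which the arm holds its last target. There are 200 camera calls.

## Working session

There is one attempt and no reset: what is moved stays moved. The work goes in short steps, Python scripts to look and compute and a tool call to move; the robot and the scene stay as the last step left them, time stands still between calls to the robot, and variables do not carry over. Pictures are saved under pics/ and viewed, at most 13 in all, crops included, and the job is handed in when it is done.

Besides the shell and the picture viewer there is one more tool, called after "Emit:" in YAML: its name, and indented under it one key for each argument. jog_arm: Moves the arm, as the interface text tells. Its arguments: {"type":"object","properties":{"deltas":{"type":"array"},"newtons":{"type":"number"}},"required":["deltas"]}

```bash
mkdir -p pics
python3 - <<'E'
from station import bot
import cv2
o=bot.get_obs(); print({k:o[k] for k in('t','eef_pos','tool_rot','contact_force','gripper_width')}, bot.tip_reach)
for n in('top','scene'):
    c=bot.read_camera(n); cv2.imwrite(f'pics/{n}0.png',c['img'][:,:,::-1]); print(n,c['K'],c['dist_coeffs'],c['eye'],c['attitude'])
E
```

```text
{'t': 0.0, 'eef_pos': array([ 0.2562489 , -0.62380541,  0.21861835]), 'tool_rot': array([-8.89335129e-04,  9.81065707e-01,  1.93672990e-01, -2.45784936e-04]), 'contact_force': array([0.15912691, 0.88401038, 0.35678415]), 'gripper_width': 0.9998882881875244} 0.022
top [[518.82793074   0.         316.53675846]
 [  0.         518.82793074 206.1274147 ]
 [  0.           0.           1.        ]] [-0.098414  0.        0.        0.        0.      ] [0.52117577 0.0038391  1.1274574 ] [-0.03277568  0.70912556 -0.70341369  0.03571949]
scene [[386.1763085    0.         318.5334547 ]
 [  0.         386.1763085  195.65601817]
 [  0.           0.           1.        ]] [-0.01623529  0.          0.          0.          0.        ] [1.04212419 0.2994334  0.86261604] [-0.13191947  0.43112365  0.85524776 -0.25550134]
```

View pics/top0.png

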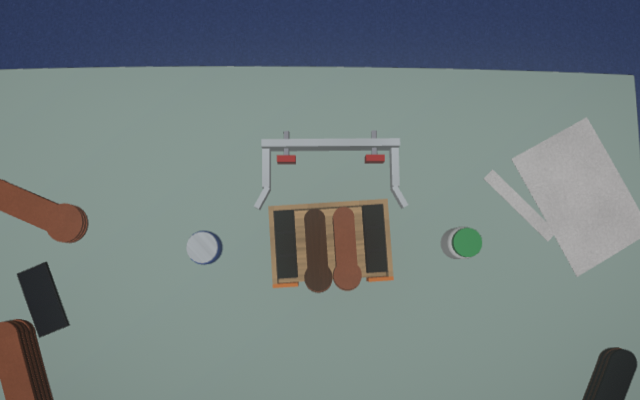

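View pics/scene0.png

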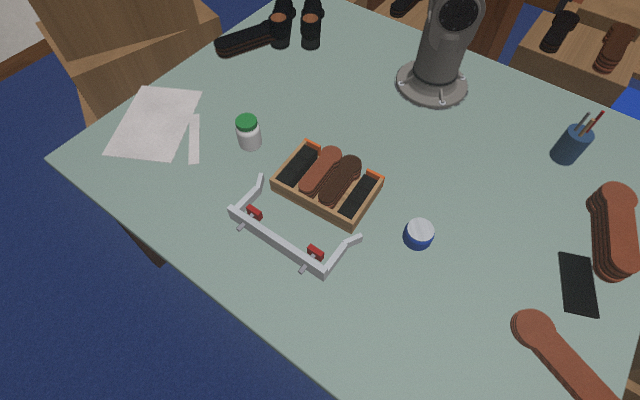

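The top view shows the tray (270–393, 200–288) just short of the flared bay (rails at 266 and 396, red buffers at (286,159) and (375,158)). The tin is at (203,247) and the jar at (465,242). I'll enlarge it.

Run:
```python
import cv2
i=cv2.imread('pics/top0.png')[120:310,232:428]
cv2.imwrite('pics/c0.png',cv2.resize(i,None,fx=3,fy=3,interpolation=cv2.INTER_CUBIC))
```

```text
(no output)
```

View pics/c0.png

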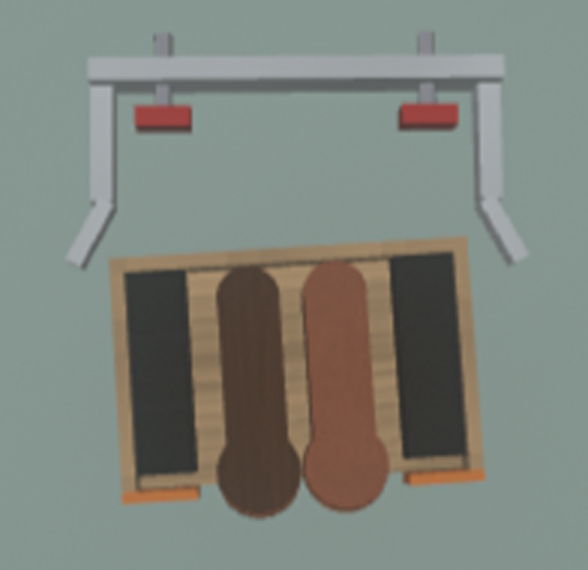

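```bash
cat > h.py <<'E'
import numpy as np,cv2
from scipy.spatial.transform import Rotation as R
from station import bot
def pix(c,uv,z):
    n=cv2.undistortPoints(np.array([[uv]],float),c['K'],c['dist_coeffs'])[0,0]
    d=R.from_quat(np.roll(c['attitude'],-1)).apply([n[0],n[1],1]); return (c['eye']+d*(z-c['eye'][2])/d[2])[:2]
def crop(c,u,v,z,x0=232,y0=120,s=3): return pix(c,(x0+(u+.5)/s-.5,y0+(v+.5)/s-.5),z)
E
python3 - <<'E'
from h import *
c=bot.read_camera('top')
for n,u,v,z in [('FL',110,259,.05),('FR',467,238,.05),('PL',123,502,.05),('PLi',200,498,.05),('PR',485,480,.05),('PRi',405,484,.05),
 ('kinkL',115,207,.03),('kinkR',478,202,.03),('flL',81,268,.03),('flR',513,264,.03),('railLtop',114,88,.03),('railRtop',475,84,.03),
 ('bufL1',135,121,.04),('bufL2',190,121,.04),('bufR1',400,119,.04),('bufR2',458,119,.04),('wallL',88,82,.05),('wallR',503,78,.05)]:
    print(n,crop(c,u,v,z).round(4))
for n,u,v,z in[('tin',203,247,.05),('jar',467,242,.095)]:print(n,pix(c,(u,v),z).round(3))
E
```

```text
FL [0.6254 0.1004]
FR [ 0.6422 -0.1484]
PL [0.4577 0.0889]
PLi [0.461 0.036]
PR [ 0.4745 -0.1603]
PRi [ 0.4715 -0.105 ]
kinkL [0.6645 0.0993]
kinkR [ 0.6703 -0.1593]
flL [0.6207 0.1226]
flR [ 0.6261 -0.184 ]
railLtop [0.7505 0.1015]
railRtop [ 0.7559 -0.1578]
bufL1 [0.7247 0.0853]
bufL2 [0.725  0.0463]
bufR1 [ 0.7279 -0.1027]
bufR2 [ 0.7283 -0.144 ]
wallL [0.7505 0.1182]
wallR [ 0.7562 -0.1748]
tin [0.539 0.235]
jar [ 0.552 -0.303]
```

Emit:
jog_arm:
  deltas:
    - [0.018, 0.037, 0, 0, 0, -0.037, 0]
    - [0.018, 0.037, 0, 0, 0, -0.037, 0]
    - [0.018, 0.037, 0, 0, 0, -0.037, 0]
    - [0.018, 0.037, 0, 0, 0, -0.037, 0]
    - [0.018, 0.037, 0, 0, 0, -0.037, 0]
    - [0.018, 0.037, 0, 0, 0, -0.037, 0]
    - [0.018, 0.037, 0, 0, 0, -0.037, 0]
    - [0.018, 0.037, 0, 0, 0, -0.037, 0]
    - [0.018, 0.037, 0, 0, 0, -0.037, 0]
    - [0.018, 0.037, 0, 0, 0, -0.037, 0]
  newtons: 60

```text
t: 1.15
eef_pos: [0.4368, -0.2528, 0.2196]
tool_rot: [0.0, 1.0, 0.009, -0.0]
contact_force: [0.8, -0.3, -0.7]
gripper_width: 0.001
grasp_force: 0.0
```

Emit:
jog_arm:
  deltas:
    - [-0.001, 0.04, 0, 0, 0, 0, 0]
    - [-0.001, 0.04, 0, 0, 0, 0, 0]
    - [-0.001, 0.04, 0, 0, 0, 0, 0]
    - [-0.001, 0.04, 0, 0, 0, 0, 0]
    - [-0.001, 0.04, 0, 0, 0, 0, 0]
    - [0, 0.04, 0, 0, 0, 0, 0]
    - [0, 0.04, 0, 0, 0, 0, 0]
    - [0, 0.045, 0, 0, 0, 0, 0]
    - [0, 0, 0, 0, 0, 0, 0]

```text
t: 2.05
eef_pos: [0.4312, 0.0767, 0.22]
tool_rot: [-0.001, 1.0, 0.014, 0.001]
contact_force: [-0.0, 0.1, 0.9]
gripper_width: -0.0
grasp_force: 0.0
```

Emit:
jog_arm:
  deltas:
    - [0, 0, -0.04, 0, 0, 0, 0]
    - [0, 0, -0.04, 0, 0, 0, 0]
    - [0, 0, -0.04, 0, 0, 0, 0]
    - [0, 0, -0.03, 0, 0, 0, 0]
    - [0, 0, -0.02, 0, 0, 0, 0]
    - [0, 0, -0.01, 0, 0, 0, 0]
    - [0, 0, 0, 0, 0, 0, 0]
    - [0, 0, 0, 0, 0, 0, 0]

```text
t: 2.85
eef_pos: [0.4321, 0.0705, 0.0402]
tool_rot: [-0.0, 1.0, 0.01, 0.0]
contact_force: [1.0, 0.9, 1.6]
gripper_width: -0.001
grasp_force: 0.0
```

Emit:
jog_arm:
  deltas:
    - [0.003, 0, 0, 0, 0, 0, 0]
    - [0.003, 0, 0, 0, 0, 0, 0]
    - [0.003, 0, 0, 0, 0, 0, 0]
    - [0.002, 0, 0, 0, 0, 0, 0]
    - [0.001, 0, 0, 0, 0, 0, 0]
    - [0.001, 0, 0, 0, 0, 0, 0]

```text
t: 3.45
eef_pos: [0.4446, 0.0706, 0.0396]
tool_rot: [0.0, 1.0, 0.01, -0.0]
contact_force: [0.3, -0.1, -0.5]
gripper_width: 0.002
grasp_force: 0.0
```

Emit:
jog_arm:
  deltas:
    - [0.001, 0, 0, 0, 0, 0, 0]
    - [0.001, 0, 0, 0, 0, 0, 0]
    - [0.001, 0, 0, 0, 0, 0, 0]

```text
t: 3.75
eef_pos: [0.4475, 0.0706, 0.0396]
tool_rot: [0.0, 1.0, 0.01, -0.0]
contact_force: [-0.0, -0.1, 0.6]
gripper_width: -0.001
grasp_force: 0.0
```

Emit:
jog_arm:
  deltas:
    - [0.001, 0, 0, 0, 0, 0, 0]
    - [0.001, 0, 0, 0, 0, 0, 0]
    - [0.001, 0, 0, 0, 0, 0, 0]

```text
t: 4.05
eef_pos: [0.4506, 0.0706, 0.0396]
tool_rot: [0.0, 1.0, 0.01, 0.0]
contact_force: [0.4, -0.4, -0.2]
gripper_width: -0.002
grasp_force: 0.0
```

Emit:
jog_arm:
  deltas:
    - [0.001, 0, 0, 0, 0, 0, 0]
    - [0.001, 0, 0, 0, 0, 0, 0]
    - [0.001, 0, 0, 0, 0, 0, 0]

```text
t: 4.35
eef_pos: [0.4536, 0.0706, 0.0396]
tool_rot: [0.0, 1.0, 0.01, 0.0]
contact_force: [-0.1, -0.2, 0.1]
gripper_width: -0.003
grasp_force: 0.0
```

Emit:
jog_arm:
  deltas:
    - [0.001, 0, 0, 0, 0, 0, 0]
    - [0.001, 0, 0, 0, 0, 0, 0]

```text
t: 4.55
eef_pos: [0.4556, 0.0706, 0.0396]
tool_rot: [0.0, 1.0, 0.01, 0.0]
contact_force: [0.8, -0.0, 0.6]
gripper_width: -0.002
grasp_force: 0.0
```

Emit:
jog_arm:
  deltas:
    - [0.001, 0, 0, 0, 0, 0, 0]
    - [0.001, 0, 0, 0, 0, 0, 0]

```text
t: 4.75
eef_pos: [0.4576, 0.0706, 0.0396]
tool_rot: [0.0, 1.0, 0.01, 0.0]
contact_force: [-0.4, -0.1, 1.0]
gripper_width: 0.003
grasp_force: 0.0
```

Emit:
jog_arm:
  deltas:
    - [0.001, 0, 0, 0, 0, 0, 0]
    - [0.001, 0, 0, 0, 0, 0, 0]

```text
t: 4.95
eef_pos: [0.4596, 0.0706, 0.0396]
tool_rot: [0.0, 1.0, 0.01, 0.0]
contact_force: [1.0, -0.5, -0.4]
gripper_width: 0.0
grasp_force: 0.0
```

Run:
```python
from h import *
a=bot.read_camera('top')['img'][120:310,232:428,::-1]; b=bot.read_camera('scene')['img'][120:280,220:420,::-1]
a=cv2.resize(a,None,fx=2,fy=2,interpolation=2)
b=cv2.resize(b,None,fx=2,fy=2,interpolation=2)
o=np.zeros((380,792,3),np.uint8);o[:,:392]=a;o[:320,392:]=b
cv2.imwrite('pics/c1.png',o)
```

```text
(no output)
```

View pics/c1.png

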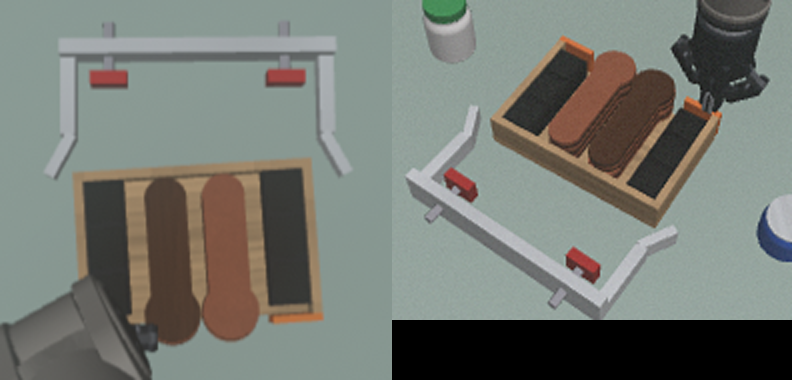

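The top view shows the tray unmoved (front-left corner at 2x crop (74,172)). The scene view shows the shut fingers right behind the left pad at (708,100). I'll carry on gently.

Emit:
jog_arm:
  deltas:
    - [0.001, 0, 0, 0, 0, 0, 0]
    - [0.001, 0, 0, 0, 0, 0, 0]

```text
t: 5.25
eef_pos: [0.4615, 0.0706, 0.0396]
tool_rot: [0.0, 1.0, 0.01, -0.0]
contact_force: [0.6, 0.0, -0.7]
gripper_width: 0.003
grasp_force: 0.0
```

Emit:
jog_arm:
  deltas:
    - [0.001, 0, 0, 0, 0, 0, 0]
    - [0.001, 0, 0, 0, 0, 0, 0]

```text
t: 5.45
eef_pos: [0.4636, 0.0706, 0.0396]
tool_rot: [0.0, 1.0, 0.01, 0.0]
contact_force: [0.7, -0.7, -1.1]
gripper_width: 0.002
grasp_force: 0.0
```

Emit:
jog_arm:
  deltas:
    - [0.001, 0, 0, 0, 0, 0, 0]
    - [0.001, 0, 0, 0, 0, 0, 0]

```text
t: 5.65
eef_pos: [0.4656, 0.0706, 0.0396]
tool_rot: [0.0, 1.0, 0.01, 0.0]
contact_force: [0.0, -0.0, -0.3]
gripper_width: -0.0
grasp_force: 0.0
```

Run:
```python
from h import *
a=bot.read_camera('scene')['img'][120:220,320:420,::-1]; b=bot.read_camera('wrist')['img'][:,:,::-1]
o=np.zeros((400,800,3),np.uint8);o[:,:400]=cv2.resize(a,(400,400),interpolation=2);o[:250,400:]=cv2.resize(b,(400,250),interpolation=3)
cv2.imwrite('pics/c2.png',o)
c=bot.read_camera('scene');from scipy.spatial.transform import Rotation as R
for p in [(0.459,.0706,.05),(0.4656,.0706,.0176),(.4577,.0889,.05),(.461,.036,.05)]:
    r=R.from_quat(np.roll(c['attitude'],-1)).inv(); q=cv2.projectPoints(np.array([p]),r.as_rotvec(),r.apply(-c['eye']),c['K'],c['dist_coeffs'])[0][0,0]; print(p,(q-[320,120])*4)
```

```text
(0.459, 0.0706, 0.05) [234.43759836 215.64345308]
(0.4656, 0.0706, 0.0176) [222.77251153 250.83752722]
(0.4577, 0.0889, 0.05) [259.45979754 227.81844869]
(0.461, 0.036, 0.05) [188.19792569 192.52850144]
```

View pics/c2.png

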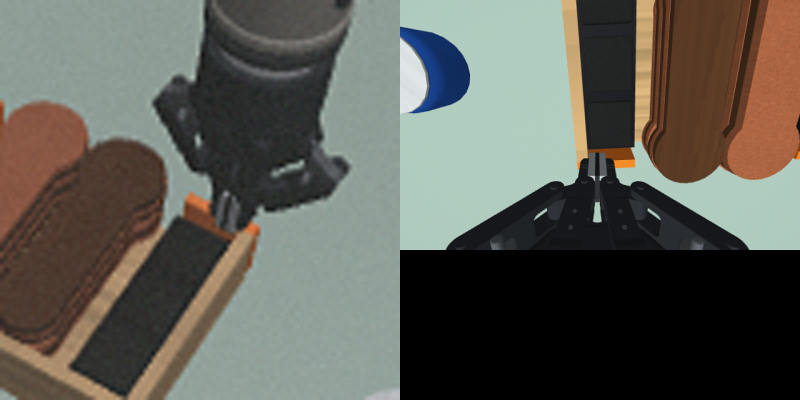

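Run:
```python
from h import *
c=bot.read_camera('wrist'); print(c['eye'],c['attitude'])
r=R.from_quat(np.roll(c['attitude'],-1)).inv()
def P(p): return (cv2.projectPoints(np.array([p]),r.as_rotvec(),r.apply(-c['eye']),c['K'],c['dist_coeffs'])[0][0,0]).round(1)
for p in [(0.4656,.0706,.0176),(0.4656,.0706,.0396),(0.4656,.0706,.05),(.4577,.0889,.05),(.4577,.0889,.005),(.461,.036,.05),(.461,.036,.005),(.469,.0889,.05)]: print(p,P(p))
i=c['img'][215:345,240:400,::-1]
cv2.imwrite('pics/w3.png',cv2.resize(i,None,fx=4.6,fy=4.6,interpolation=2))
```

```text
[0.54819269 0.072895   0.19269495] [ 0.1160727   0.70473419 -0.69057969 -0.11391464]
(0.4656, 0.0706, 0.0176) [316.3 233. ]
(0.4656, 0.0706, 0.0396) [316.4 249.1]
(0.4656, 0.0706, 0.05) [316.4 258.1]
(0.4577, 0.0889, 0.05) [283.6 269.9]
(0.4577, 0.0889, 0.005) [290.1 235.1]
(0.461, 0.036, 0.05) [378.  266.4]
(0.461, 0.036, 0.005) [365.1 232.2]
(0.469, 0.0889, 0.05) [283.3 252.1]
```

View pics/w3.png

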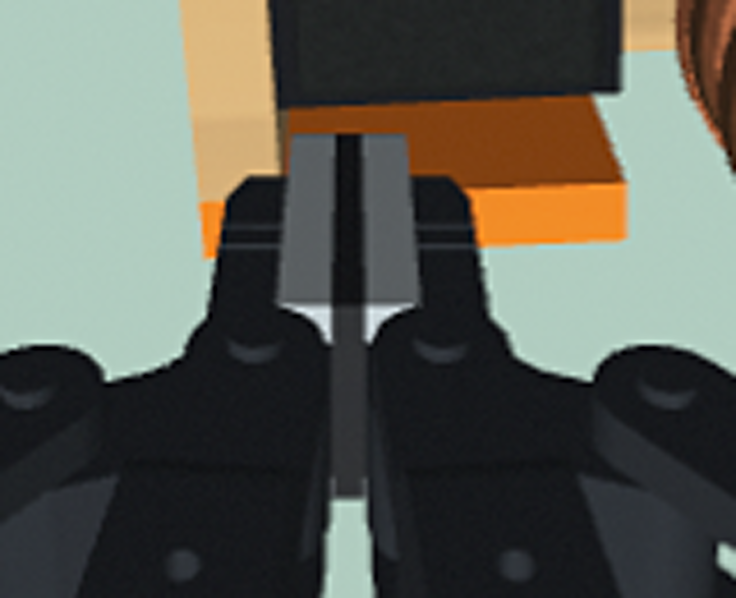

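The wrist view shows the fingertips overlapping the pad's top face (orange strip, rows ~180–240), so the tips appear to be above the pad. I'll back off and probe for the table.

Emit:
jog_arm:
  deltas:
    - [-0.01, 0, 0, 0, 0, 0, 0]
    - [-0.012, 0, 0, 0, 0, 0, 0]
    - [-0.012, 0, 0, 0, 0, 0, 0]
    - [0, 0, -0.003, 0, 0, 0, 0]
    - [0, 0, -0.003, 0, 0, 0, 0]
    - [0, 0, -0.002, 0, 0, 0, 0]
    - [0, 0, 0, 0, 0, 0, 0]

```text
t: 6.55
eef_pos: [0.4318, 0.0707, 0.0313]
tool_rot: [-0.0, 1.0, 0.01, -0.0]
contact_force: [-0.0, 0.6, -0.1]
gripper_width: 0.0
grasp_force: 0.0
```

Run:
```python
from h import *
o=bot.get_obs(); p=o['eef_pos'];print(p,o['contact_force'],o['q'],o['gripper_width'])
c=bot.read_camera('wrist'); print(c['eye']-p)
r=R.from_quat(np.roll(c['attitude'],-1)).inv()
def P(p): return (cv2.projectPoints(np.array([p]),r.as_rotvec(),r.apply(-c['eye']),c['K'],c['dist_coeffs'])[0][0,0]).round(1)
for d in [(0,-.022),(0.011,-.022),(.011,0),(.004,-.022),(.011,.02)]: print(d,(P(p+[d[0],0,d[1]])-[240,215])*4.6)
print((P((.4577,.0889,.05))-[240,215])*4.6)
cv2.imwrite('pics/w4.png',cv2.resize(c['img'][215:345,240:400,::-1],None,fx=4.6,fy=4.6,interpolation=2))
```

```text
[0.43179605 0.0706724  0.03130701] [-0.0043716   0.55162025 -0.06360505] [-0.02570254  0.41634599 -0.32809946  2.2333901   0.2619568   0.52681466
 -2.10648247] 0.00013415270088917898
[0.08262901 0.00224856 0.15306795]
(0, -0.022) [350.52  82.8 ]
(0.011, -0.022) [352.36  11.96]
(0.011, 0) [352.82  78.66]
(0.004, -0.022) [350.98  57.5 ]
(0.011, 0.02) [353.74 155.48]
[188.6   23.46]
```

View pics/w4.png

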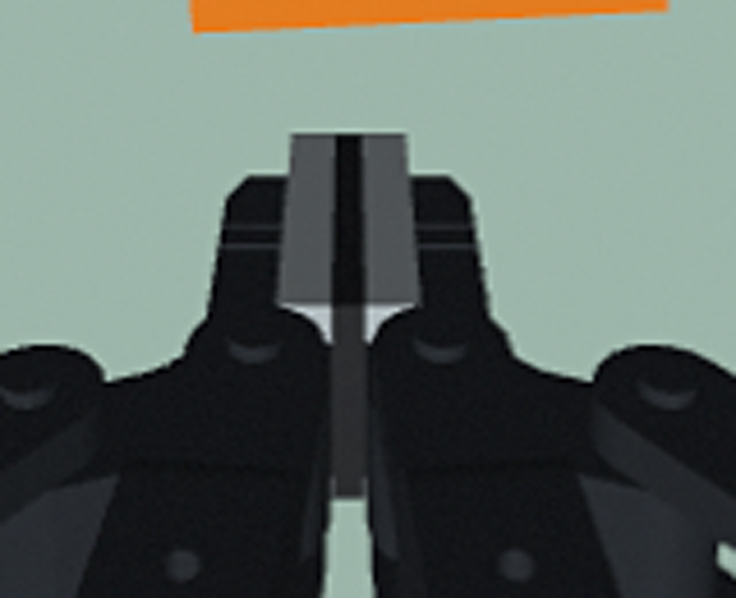

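The wrist view shows the tip edge at crop row 133, about 14 mm above the reported TCP, so the fingers sit higher than reported. I'll feel for the table.

Emit:
jog_arm:
  deltas:
    - [0, 0, -0.003, 0, 0, 0, 0]
    - [0, 0, -0.003, 0, 0, 0, 0]
    - [0, 0, -0.003, 0, 0, 0, 0]
    - [0, 0, 0, 0, 0, 0, 0]

```text
t: 7.0
eef_pos: [0.4312, 0.0705, 0.0221]
tool_rot: [0.0, 1.0, 0.01, -0.0]
contact_force: [0.7, 0.2, -0.4]
gripper_width: 0.002
grasp_force: 0.0
```

Emit:
jog_arm:
  deltas:
    - [0, 0, -0.002, 0, 0, 0, 0]
    - [0, 0, -0.002, 0, 0, 0, 0]
    - [0, 0, 0, 0, 0, 0, 0]

```text
t: 7.3
eef_pos: [0.4314, 0.0706, 0.0184]
tool_rot: [0.0, 1.0, 0.01, -0.0]
contact_force: [0.3, -0.9, -0.3]
gripper_width: -0.002
grasp_force: 0.0
```

Emit:
jog_arm:
  deltas:
    - [0, 0, -0.002, 0, 0, 0, 0]
    - [0, 0, -0.002, 0, 0, 0, 0]
    - [0, 0, 0, 0, 0, 0, 0]

```text
t: 7.6
eef_pos: [0.4313, 0.0706, 0.0144]
tool_rot: [0.0, 1.0, 0.01, -0.0]
contact_force: [0.0, 0.1, -0.4]
gripper_width: 0.004
grasp_force: 0.0
```

Emit:
jog_arm:
  deltas:
    - [0, 0, -0.002, 0, 0, 0, 0]
    - [0, 0, -0.002, 0, 0, 0, 0]
    - [0, 0, 0, 0, 0, 0, 0]

```text
t: 7.9
eef_pos: [0.4313, 0.0706, 0.0104]
tool_rot: [0.0, 1.0, 0.01, -0.0]
contact_force: [-0.1, -0.9, -0.4]
gripper_width: 0.001
grasp_force: 0.0
```

Run:
```python
from h import *
o=bot.get_obs(); p=o['eef_pos']
c=bot.read_camera('scene')
r=R.from_quat(np.roll(c['attitude'],-1)).inv()
def P(p): return (cv2.projectPoints(np.array([p]),r.as_rotvec(),r.apply(-c['eye']),c['K'],c['dist_coeffs'])[0][0,0]).round(1)
for z in (-.022,0,.014,.03,.06): print(z,(P(p+[0,0,z])-[340,90])*6)
a=c['img'][90:190,340:440,::-1]; b=bot.read_camera('wrist')['img'][:,:,::-1]
o=np.zeros((600,800,3),np.uint8);o[:,:600]=cv2.resize(a,(600,600),interpolation=2);o[:125,600:]=cv2.resize(b,(200,125),interpolation=3)
cv2.imwrite('pics/c5.png',o)
```

```text
-0.022 [244.8 544.2]
0 [251.4 516. ]
0.014 [256.2 498. ]
0.03 [261.  476.4]
0.06 [271.2 434.4]
```

View pics/c5.png

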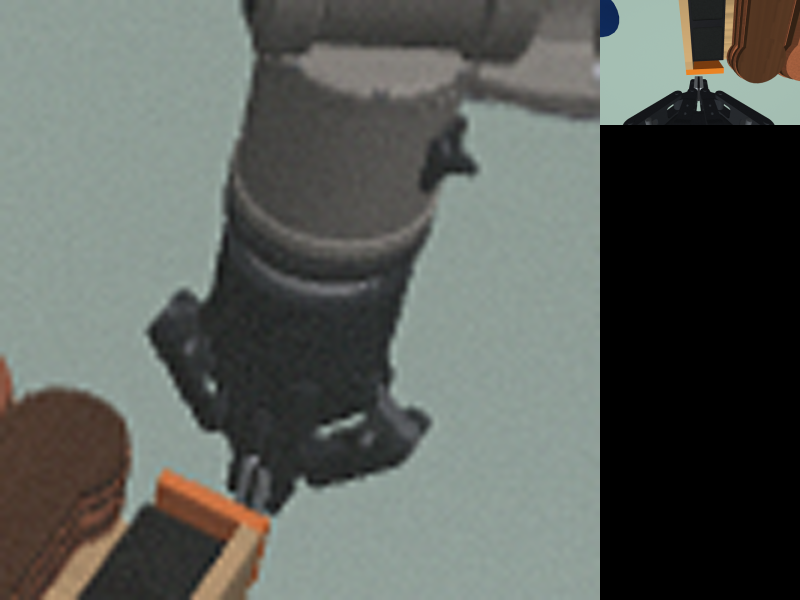

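The scene view shows the shut fingers now dipping behind the left pad (pad top edge (165,475)–(268,520)). I'll shift slightly outward, away from the soles, and push.

Emit:
jog_arm:
  deltas:
    - [0, 0.005, 0.004, 0, 0, 0, 0]
    - [0, 0.005, 0, 0, 0, 0, 0]
    - [0.003, 0, 0, 0, 0, 0, 0]
    - [0.003, 0, 0, 0, 0, 0, 0]
    - [0.002, 0, 0, 0, 0, 0, 0]
    - [0.002, 0, 0, 0, 0, 0, 0]

```text
t: 8.6
eef_pos: [0.4418, 0.0805, 0.0146]
tool_rot: [0.0, 1.0, 0.01, 0.0]
contact_force: [-0.3, 0.1, -0.1]
gripper_width: -0.001
grasp_force: 0.0
```

Emit:
jog_arm:
  deltas:
    - [0.001, 0, 0, 0, 0, 0, 0]
    - [0.001, 0, 0, 0, 0, 0, 0]
    - [0.001, 0, 0, 0, 0, 0, 0]

```text
t: 8.9
eef_pos: [0.4445, 0.0805, 0.0146]
tool_rot: [0.0, 1.0, 0.01, -0.0]
contact_force: [0.9, 0.4, 1.1]
gripper_width: -0.0
grasp_force: 0.0
```

Emit:
jog_arm:
  deltas:
    - [0.001, 0, 0, 0, 0, 0, 0]
    - [0.001, 0, 0, 0, 0, 0, 0]
    - [0.001, 0, 0, 0, 0, 0, 0]

```text
t: 9.2
eef_pos: [0.4458, 0.0805, 0.0143]
tool_rot: [0.0, 1.0, 0.01, -0.002]
contact_force: [-6.8, 0.9, 4.4]
gripper_width: 0.001
grasp_force: 2.9
```

Emit:
jog_arm:
  deltas:
    - [0.001, 0, 0, 0, 0, 0, 0]
    - [0.001, 0, 0, 0, 0, 0, 0]

```text
t: 9.4
eef_pos: [0.4474, 0.0808, 0.0142]
tool_rot: [0.0, 1.0, 0.01, -0.002]
contact_force: [-6.4, 3.2, 2.7]
gripper_width: -0.001
grasp_force: 3.0
```

Emit:
jog_arm:
  deltas:
    - [0.001, 0, 0, 0, 0, 0, 0]
    - [0.001, 0, 0, 0, 0, 0, 0]
    - [0.002, 0, 0, 0, 0, 0, 0]
    - [0.002, 0, 0, 0, 0, 0, 0]

```text
t: 9.8
eef_pos: [0.4534, 0.0813, 0.0141]
tool_rot: [0.0, 1.0, 0.011, -0.002]
contact_force: [-5.4, 3.5, 0.8]
gripper_width: 0.006
grasp_force: 2.8
```

Emit:
jog_arm:
  deltas:
    - [0.002, 0, 0, 0, 0, 0, 0]
    - [0.002, 0, 0, 0, 0, 0, 0]
    - [0.002, 0, 0, 0, 0, 0, 0]
    - [0.002, 0, 0, 0, 0, 0, 0]
    - [0.002, 0, 0, 0, 0, 0, 0]
    - [0.002, 0, 0, 0, 0, 0, 0]

```text
t: 10.4
eef_pos: [0.4654, 0.0815, 0.014]
tool_rot: [-0.0, 1.0, 0.011, -0.002]
contact_force: [-3.8, 2.2, 0.3]
gripper_width: -0.001
grasp_force: 2.8
```

Emit:
jog_arm:
  deltas:
    - [-0.014, 0, 0, 0, 0, 0, 0]
    - [-0.014, 0, 0, 0, 0, 0, 0]
    - [0, -0.037, 0, 0, 0, 0, 0]
    - [0, -0.037, 0, 0, 0, 0, 0]
    - [0, -0.037, 0, 0, 0, 0, 0]
    - [0, -0.037, 0, 0, 0, 0, 0]
    - [0, -0.037, 0, 0, 0, 0, 0]
    - [0, -0.037, 0, 0, 0, 0, 0]
    - [0.005, 0, 0, 0, 0, 0, 0]
    - [0.005, 0, 0, 0, 0, 0, 0]

```text
t: 11.4
eef_pos: [0.4499, -0.1424, 0.0146]
tool_rot: [0.0, 1.0, 0.009, 0.0]
contact_force: [1.0, 0.9, 0.5]
gripper_width: -0.004
grasp_force: 0.0
```

Emit:
jog_arm:
  deltas:
    - [0.003, 0, 0, 0, 0, 0, 0]
    - [0.003, 0, 0, 0, 0, 0, 0]
    - [0.002, 0, 0, 0, 0, 0, 0]
    - [0.002, 0, 0, 0, 0, 0, 0]
    - [0.002, 0, 0, 0, 0, 0, 0]

```text
t: 11.9
eef_pos: [0.4616, -0.1409, 0.0146]
tool_rot: [-0.0, 1.0, 0.01, -0.0]
contact_force: [-0.4, -0.2, -0.2]
gripper_width: -0.004
grasp_force: 0.0
```

Emit:
jog_arm:
  deltas:
    - [0.001, 0, 0, 0, 0, 0, 0]
    - [0.001, 0, 0, 0, 0, 0, 0]
    - [0.001, 0, 0, 0, 0, 0, 0]
    - [0.001, 0, 0, 0, 0, 0, 0]
    - [0.001, 0, 0, 0, 0, 0, 0]

```text
t: 12.4
eef_pos: [0.4641, -0.142, 0.0142]
tool_rot: [0.0, 1.0, 0.009, -0.002]
contact_force: [-5.5, -1.0, 3.1]
gripper_width: 0.001
grasp_force: 3.1
```

Emit:
jog_arm:
  deltas:
    - [0.002, 0, 0, 0, 0, 0, 0]
    - [0.002, 0, 0, 0, 0, 0, 0]
    - [0.002, 0, 0, 0, 0, 0, 0]
    - [0.002, 0, 0, 0, 0, 0, 0]
    - [0.002, 0, 0, 0, 0, 0, 0]
    - [0.002, 0, 0, 0, 0, 0, 0]
    - [0.002, 0, 0, 0, 0, 0, 0]

```text
t: 13.1
eef_pos: [0.4777, -0.143, 0.014]
tool_rot: [0.001, 1.0, 0.009, -0.003]
contact_force: [-6.8, -4.0, 1.4]
gripper_width: 0.0
grasp_force: 3.2
```

Run:
```python
from h import *
a=bot.read_camera('top')['img'][120:310,232:428,::-1]
cv2.imwrite('pics/c6.png',cv2.resize(a,None,fx=3,fy=3,interpolation=2))
```

```text
(no output)
```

View pics/c6.png

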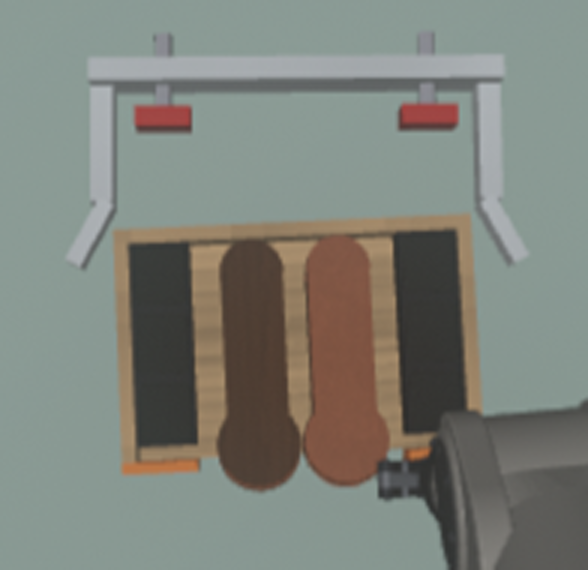

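The tray's front corners are at crop (115,231) and (470,214), about 0.03 rad askew and just entering the flare, with fair lateral centring. Next is the left pad.

Emit:
jog_arm:
  deltas:
    - [-0.016, 0, 0, 0, 0, 0, 0]
    - [-0.017, 0, 0, 0, 0, 0, 0]
    - [0, 0.037, 0, 0, 0, 0, 0]
    - [0, 0.037, 0, 0, 0, 0, 0]
    - [0, 0.037, 0, 0, 0, 0, 0]
    - [0, 0.037, 0, 0, 0, 0, 0]
    - [0, 0.037, 0, 0, 0, 0, 0]
    - [0, 0.037, 0, 0, 0, 0, 0]
    - [0.007, 0, 0, 0, 0, 0, 0]
    - [0.007, 0, 0, 0, 0, 0, 0]

```text
t: 14.15
eef_pos: [0.4622, 0.0817, 0.0148]
tool_rot: [-0.0, 1.0, 0.011, 0.0]
contact_force: [0.4, -1.4, -0.2]
gripper_width: 0.002
grasp_force: 0.0
```

Emit:
jog_arm:
  deltas:
    - [0.002, 0, 0, 0, 0, 0, 0]
    - [0.002, 0, 0, 0, 0, 0, 0]
    - [0.002, 0, 0, 0, 0, 0, 0]
    - [0.002, 0, 0, 0, 0, 0, 0]
    - [0.002, 0, 0, 0, 0, 0, 0]

```text
t: 14.65
eef_pos: [0.4691, 0.08, 0.0141]
tool_rot: [0.0, 1.0, 0.01, -0.002]
contact_force: [-5.9, 2.6, 2.2]
gripper_width: -0.0
grasp_force: 3.1
```

Emit:
jog_arm:
  deltas:
    - [0.002, 0, 0, 0, 0, 0, 0]
    - [0.002, 0, 0, 0, 0, 0, 0]
    - [0.002, 0, 0, 0, 0, 0, 0]
    - [0.002, 0, 0, 0, 0, 0, 0]
    - [0.002, 0, 0, 0, 0, 0, 0]
    - [0.002, 0, 0, 0, 0, 0, 0]
    - [0.002, 0, 0, 0, 0, 0, 0]

```text
t: 15.35
eef_pos: [0.483, 0.0807, 0.0139]
tool_rot: [-0.0, 1.0, 0.01, -0.002]
contact_force: [-4.9, 3.1, -0.1]
gripper_width: -0.001
grasp_force: 2.8
```

Emit:
jog_arm:
  deltas:
    - [-0.013, 0, 0, 0, 0, 0, 0]
    - [-0.014, 0, 0, 0, 0, 0, 0]
    - [0, -0.037, 0, 0, 0, 0, 0]
    - [0, -0.037, 0, 0, 0, 0, 0]
    - [0, -0.037, 0, 0, 0, 0, 0]
    - [0, -0.037, 0, 0, 0, 0, 0]
    - [0, -0.037, 0, 0, 0, 0, 0]
    - [0, -0.037, 0, 0, 0, 0, 0]
    - [0.007, 0, 0, 0, 0, 0, 0]
    - [0.007, 0, 0, 0, 0, 0, 0]

```text
t: 16.35
eef_pos: [0.4719, -0.1428, 0.0146]
tool_rot: [0.0, 1.0, 0.008, 0.0]
contact_force: [0.8, 0.1, 0.5]
gripper_width: 0.001
grasp_force: 0.0
```

Emit:
jog_arm:
  deltas:
    - [0.002, 0, 0, 0, 0, 0, 0]
    - [0.002, 0, 0, 0, 0, 0, 0]
    - [0.002, 0, 0, 0, 0, 0, 0]
    - [0.002, 0, 0, 0, 0, 0, 0]
    - [0.002, 0, 0, 0, 0, 0, 0]

```text
t: 16.85
eef_pos: [0.4801, -0.1411, 0.0141]
tool_rot: [0.0, 1.0, 0.01, -0.002]
contact_force: [-6.8, -1.4, 3.4]
gripper_width: 0.001
grasp_force: 3.1
```

Emit:
jog_arm:
  deltas:
    - [0.002, 0, 0, 0, 0, 0, 0]
    - [0.002, 0, 0, 0, 0, 0, 0]
    - [0.002, 0, 0, 0, 0, 0, 0]
    - [0.002, 0, 0, 0, 0, 0, 0]
    - [0.002, 0, 0, 0, 0, 0, 0]
    - [0.002, 0, 0, 0, 0, 0, 0]
    - [0.002, 0, 0, 0, 0, 0, 0]

```text
t: 17.55
eef_pos: [0.4934, -0.1426, 0.0139]
tool_rot: [0.001, 1.0, 0.009, -0.003]
contact_force: [-5.4, -3.1, 2.1]
gripper_width: 0.0
grasp_force: 3.2
```

Emit:
jog_arm:
  deltas:
    - [0.002, 0, 0, 0, 0, 0, 0]
    - [0.002, 0, 0, 0, 0, 0, 0]
    - [-0.014, 0, 0, 0, 0, 0, 0]
    - [-0.016, 0, 0, 0, 0, 0, 0]
    - [0, 0.045, 0, 0, 0, 0, 0]
    - [0, 0.045, 0, 0, 0, 0, 0]
    - [0, 0.045, 0, 0, 0, 0, 0]
    - [0, 0.045, 0, 0, 0, 0, 0]
    - [0, 0.042, 0, 0, 0, 0, 0]
    - [0.007, 0, 0, 0, 0, 0, 0]

```text
t: 18.55
eef_pos: [0.4772, 0.0886, 0.0151]
tool_rot: [-0.002, 1.0, 0.015, 0.001]
contact_force: [-0.3, -0.5, 0.1]
gripper_width: -0.002
grasp_force: 0.0
```

Emit:
jog_arm:
  deltas:
    - [0.003, 0, 0, 0, 0, 0, 0]
    - [0.002, 0, 0, 0, 0, 0, 0]
    - [0.002, 0, 0, 0, 0, 0, 0]
    - [0.002, 0, 0, 0, 0, 0, 0]
    - [0.002, 0, 0, 0, 0, 0, 0]

```text
t: 19.05
eef_pos: [0.4861, 0.0795, 0.014]
tool_rot: [0.0, 1.0, 0.009, -0.002]
contact_force: [-6.2, 2.5, 2.5]
gripper_width: -0.0
grasp_force: 3.0
```

Emit:
jog_arm:
  deltas:
    - [0.002, 0, 0, 0, 0, 0, 0]
    - [0.002, 0, 0, 0, 0, 0, 0]
    - [0.002, 0, 0, 0, 0, 0, 0]
    - [0.002, 0, 0, 0, 0, 0, 0]
    - [0.002, 0, 0, 0, 0, 0, 0]
    - [0.002, 0, 0, 0, 0, 0, 0]
    - [0.002, 0, 0, 0, 0, 0, 0]

```text
t: 19.75
eef_pos: [0.5, 0.08, 0.0138]
tool_rot: [0.0, 1.0, 0.009, -0.002]
contact_force: [-6.2, 3.5, 0.3]
gripper_width: 0.002
grasp_force: 2.8
```

Emit:
jog_arm:
  deltas:
    - [0.002, 0, 0, 0, 0, 0, 0]
    - [0.002, 0, 0, 0, 0, 0, 0]
    - [-0.014, 0, 0, 0, 0, 0, 0]
    - [-0.015, 0, 0, 0, 0, 0, 0]
    - [0, -0.045, 0, 0, 0, 0, 0]
    - [0, -0.045, 0, 0, 0, 0, 0]
    - [0, -0.045, 0, 0, 0, 0, 0]
    - [0, -0.045, 0, 0, 0, 0, 0]
    - [0, -0.042, 0, 0, 0, 0, 0]
    - [0.007, 0, 0, 0, 0, 0, 0]

```text
t: 20.75
eef_pos: [0.4822, -0.1504, 0.0143]
tool_rot: [0.002, 1.0, 0.003, -0.001]
contact_force: [-1.1, -0.5, -0.3]
gripper_width: 0.0
grasp_force: 0.0
```

Emit:
jog_arm:
  deltas:
    - [0.007, 0, 0, 0, 0, 0, 0]
    - [0.003, 0, 0, 0, 0, 0, 0]
    - [0.002, 0, 0, 0, 0, 0, 0]
    - [0.002, 0, 0, 0, 0, 0, 0]
    - [0.002, 0, 0, 0, 0, 0, 0]
    - [0.002, 0, 0, 0, 0, 0, 0]

```text
t: 21.35
eef_pos: [0.5003, -0.141, 0.0141]
tool_rot: [0.0, 1.0, 0.01, -0.002]
contact_force: [-5.5, -1.7, 3.8]
gripper_width: -0.002
grasp_force: 2.9
```

Emit:
jog_arm:
  deltas:
    - [0.002, 0, 0, 0, 0, 0, 0]
    - [0.002, 0, 0, 0, 0, 0, 0]
    - [0.002, 0, 0, 0, 0, 0, 0]
    - [0.002, 0, 0, 0, 0, 0, 0]
    - [0.002, 0, 0, 0, 0, 0, 0]
    - [0.002, 0, 0, 0, 0, 0, 0]

```text
t: 21.95
eef_pos: [0.5115, -0.1426, 0.0139]
tool_rot: [0.001, 1.0, 0.009, -0.003]
contact_force: [-6.1, -3.4, 2.5]
gripper_width: 0.001
grasp_force: 3.3
```

Emit:
jog_arm:
  deltas:
    - [0.002, 0, 0, 0, 0, 0, 0]
    - [0.002, 0, 0, 0, 0, 0, 0]
    - [-0.014, 0, 0, 0, 0, 0, 0]
    - [-0.015, 0, 0, 0, 0, 0, 0]
    - [0, 0.045, 0, 0, 0, 0, 0]
    - [0, 0.045, 0, 0, 0, 0, 0]
    - [0, 0.045, 0, 0, 0, 0, 0]
    - [0, 0.045, 0, 0, 0, 0, 0]
    - [0, 0.042, 0, 0, 0, 0, 0]
    - [0.005, 0, 0, 0, 0, 0, 0]

```text
t: 22.95
eef_pos: [0.4944, 0.089, 0.0152]
tool_rot: [-0.002, 1.0, 0.015, 0.001]
contact_force: [0.0, -0.8, -0.6]
gripper_width: 0.0
grasp_force: 0.0
```

Emit:
jog_arm:
  deltas:
    - [0.005, 0, 0, 0, 0, 0, 0]
    - [0.003, 0, 0, 0, 0, 0, 0]
    - [0.002, 0, 0, 0, 0, 0, 0]
    - [0.002, 0, 0, 0, 0, 0, 0]
    - [0.002, 0, 0, 0, 0, 0, 0]
    - [0.002, 0, 0, 0, 0, 0, 0]

```text
t: 23.55
eef_pos: [0.5082, 0.0798, 0.014]
tool_rot: [0.0, 1.0, 0.009, -0.002]
contact_force: [-6.3, 3.8, 1.6]
gripper_width: -0.002
grasp_force: 2.8
```

Emit:
jog_arm:
  deltas:
    - [0.002, 0, 0, 0, 0, 0, 0]
    - [0.002, 0, 0, 0, 0, 0, 0]
    - [0.002, 0, 0, 0, 0, 0, 0]
    - [0.002, 0, 0, 0, 0, 0, 0]
    - [0.002, 0, 0, 0, 0, 0, 0]
    - [0.002, 0, 0, 0, 0, 0, 0]

```text
t: 24.15
eef_pos: [0.52, 0.0799, 0.0138]
tool_rot: [0.0, 1.0, 0.009, -0.002]
contact_force: [-8.8, 6.2, 2.4]
gripper_width: -0.001
grasp_force: 4.7
```

Run:
```python
from h import *
a=bot.read_camera('top')['img'][120:310,232:428,::-1]
cv2.imwrite('pics/c7.png',cv2.resize(a,None,fx=3,fy=3,interpolation=2))
```

```text
(no output)
```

View pics/c7.png

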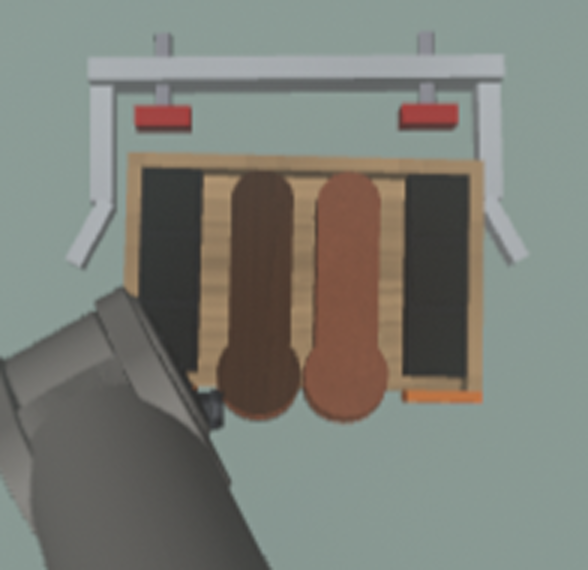

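The tray front is now at crop (128,153)–(483,163), about 0.04 rad askew to the right and touching the right rail. The force has risen to 9 N, so I switch to the right pad, using smaller steps from here.

Emit:
jog_arm:
  deltas:
    - [-0.014, 0, 0, 0, 0, 0, 0]
    - [-0.015, 0, 0, 0, 0, 0, 0]
    - [0, -0.045, 0, 0, 0, 0, 0]
    - [0, -0.045, 0, 0, 0, 0, 0]
    - [0, -0.045, 0, 0, 0, 0, 0]
    - [0, -0.045, 0, 0, 0, 0, 0]
    - [0, -0.042, 0, 0, 0, 0, 0]
    - [0.005, 0, 0, 0, 0, 0, 0]
    - [0.009, 0, 0, 0, 0, 0, 0]

```text
t: 25.1
eef_pos: [0.5066, -0.1443, 0.0144]
tool_rot: [0.0, 1.0, 0.007, -0.0]
contact_force: [-0.6, 0.0, 0.1]
gripper_width: 0.001
grasp_force: 0.0
```

Emit:
jog_arm:
  deltas:
    - [0.002, 0, 0, 0, 0, 0, 0]
    - [0.002, 0, 0, 0, 0, 0, 0]
    - [0.002, 0, 0, 0, 0, 0, 0]
    - [0.002, 0, 0, 0, 0, 0, 0]
    - [0.002, 0, 0, 0, 0, 0, 0]

```text
t: 25.6
eef_pos: [0.5167, -0.1408, 0.0144]
tool_rot: [-0.0, 1.0, 0.01, -0.001]
contact_force: [-3.9, 0.7, 3.7]
gripper_width: 0.001
grasp_force: 2.5
```

Emit:
jog_arm:
  deltas:
    - [0.002, 0, 0, 0, 0, 0, 0]
    - [0.002, 0, 0, 0, 0, 0, 0]
    - [0.002, 0, 0, 0, 0, 0, 0]
    - [0.002, 0, 0, 0, 0, 0, 0]
    - [0.002, 0, 0, 0, 0, 0, 0]

```text
t: 26.1
eef_pos: [0.5246, -0.1428, 0.0139]
tool_rot: [0.001, 1.0, 0.009, -0.003]
contact_force: [-6.6, -2.6, 1.9]
gripper_width: -0.001
grasp_force: 3.2
```

Emit:
jog_arm:
  deltas:
    - [0.002, 0, 0, 0, 0, 0, 0]
    - [0.002, 0, 0, 0, 0, 0, 0]
    - [0.002, 0, 0, 0, 0, 0, 0]

```text
t: 26.4
eef_pos: [0.5305, -0.1431, 0.0139]
tool_rot: [0.001, 1.0, 0.009, -0.003]
contact_force: [-6.5, -4.0, 2.6]
gripper_width: 0.002
grasp_force: 3.3
```

Emit:
jog_arm:
  deltas:
    - [-0.014, 0, 0, 0, 0, 0, 0]
    - [-0.016, 0, 0, 0, 0, 0, 0]
    - [0, 0.045, 0, 0, 0, 0, 0]
    - [0, 0.045, 0, 0, 0, 0, 0]
    - [0, 0.045, 0, 0, 0, 0, 0]
    - [0, 0.045, 0, 0, 0, 0, 0]
    - [0, 0.042, 0, 0, 0, 0, 0]
    - [0.005, 0, 0, 0, 0, 0, 0]
    - [0.008, 0, 0, 0, 0, 0, 0]

```text
t: 27.3
eef_pos: [0.5166, 0.0821, 0.0147]
tool_rot: [-0.0, 1.0, 0.012, 0.0]
contact_force: [-0.3, -0.5, -0.6]
gripper_width: -0.003
grasp_force: 0.0
```

Emit:
jog_arm:
  deltas:
    - [0.002, 0, 0, 0, 0, 0, 0]
    - [0.002, 0, 0, 0, 0, 0, 0]
    - [0.002, 0, 0, 0, 0, 0, 0]
    - [0.002, 0, 0, 0, 0, 0, 0]

```text
t: 27.7
eef_pos: [0.5222, 0.0795, 0.014]
tool_rot: [0.0, 1.0, 0.009, -0.002]
contact_force: [-7.4, 2.0, 2.5]
gripper_width: 0.001
grasp_force: 3.1
```

Emit:
jog_arm:
  deltas:
    - [0.002, 0, 0, 0, 0, 0, 0]
    - [0.002, 0, 0, 0, 0, 0, 0]
    - [0.002, 0, 0, 0, 0, 0, 0]

```text
t: 28.0
eef_pos: [0.5281, 0.0799, 0.0138]
tool_rot: [0.0, 1.0, 0.009, -0.002]
contact_force: [-7.1, 3.8, 1.2]
gripper_width: 0.003
grasp_force: 2.7
```

Emit:
jog_arm:
  deltas:
    - [0.002, 0, 0, 0, 0, 0, 0]
    - [0.001, 0, 0, 0, 0, 0, 0]

```text
t: 28.2
eef_pos: [0.5312, 0.08, 0.0138]
tool_rot: [0.0, 1.0, 0.009, -0.002]
contact_force: [-5.9, 3.8, 1.4]
gripper_width: 0.001
grasp_force: 2.9
```

Emit:
jog_arm:
  deltas:
    - [-0.014, 0, 0, 0, 0, 0, 0]
    - [-0.015, 0, 0, 0, 0, 0, 0]
    - [0, -0.045, 0, 0, 0, 0, 0]
    - [0, -0.045, 0, 0, 0, 0, 0]
    - [0, -0.045, 0, 0, 0, 0, 0]
    - [0, -0.045, 0, 0, 0, 0, 0]
    - [0, -0.042, 0, 0, 0, 0, 0]
    - [0.009, 0, 0, 0, 0, 0, 0]
    - [0.012, 0, 0, 0, 0, 0, 0]

```text
t: 29.1
eef_pos: [0.5249, -0.1442, 0.0145]
tool_rot: [0.0, 1.0, 0.007, -0.0]
contact_force: [-0.1, 0.6, -0.4]
gripper_width: -0.005
grasp_force: 0.0
```

Emit:
jog_arm:
  deltas:
    - [0.002, 0, 0, 0, 0, 0, 0]
    - [0.002, 0, 0, 0, 0, 0, 0]
    - [0.002, 0, 0, 0, 0, 0, 0]
    - [0.002, 0, 0, 0, 0, 0, 0]
    - [0.002, 0, 0, 0, 0, 0, 0]

```text
t: 29.6
eef_pos: [0.533, -0.141, 0.0141]
tool_rot: [0.0, 1.0, 0.01, -0.002]
contact_force: [-6.4, -1.8, 3.6]
gripper_width: 0.005
grasp_force: 3.2
```

Emit:
jog_arm:
  deltas:
    - [0.002, 0, 0, 0, 0, 0, 0]
    - [0.002, 0, 0, 0, 0, 0, 0]
    - [0.002, 0, 0, 0, 0, 0, 0]

```text
t: 29.9
eef_pos: [0.5385, -0.1422, 0.014]
tool_rot: [0.001, 1.0, 0.01, -0.003]
contact_force: [-6.6, -3.1, 3.6]
gripper_width: -0.003
grasp_force: 3.5
```

Next the left pad, to about 0.538.

Emit:
jog_arm:
  deltas:
    - [0.002, 0, 0, 0, 0, 0, 0]
    - [-0.014, 0, 0, 0, 0, 0, 0]
    - [-0.017, 0, 0, 0, 0, 0, 0]
    - [0, 0.045, 0, 0, 0, 0, 0]
    - [0, 0.045, 0, 0, 0, 0, 0]
    - [0, 0.045, 0, 0, 0, 0, 0]
    - [0, 0.045, 0, 0, 0, 0, 0]
    - [0, 0.042, 0, 0, 0, 0, 0]
    - [0.005, 0, 0, 0, 0, 0, 0]
    - [0.009, 0, 0, 0, 0, 0, 0]

```text
t: 30.9
eef_pos: [0.5262, 0.0824, 0.0147]
tool_rot: [-0.0, 1.0, 0.012, -0.0]
contact_force: [-0.2, -0.4, -0.2]
gripper_width: -0.002
grasp_force: 0.0
```

Emit:
jog_arm:
  deltas:
    - [0.002, 0, 0, 0, 0, 0, 0]
    - [0.002, 0, 0, 0, 0, 0, 0]
    - [0.002, 0, 0, 0, 0, 0, 0]
    - [0.002, 0, 0, 0, 0, 0, 0]

```text
t: 31.3
eef_pos: [0.5324, 0.0795, 0.0141]
tool_rot: [0.0, 1.0, 0.009, -0.002]
contact_force: [-5.9, 2.2, 3.5]
gripper_width: 0.0
grasp_force: 3.0
```

Emit:
jog_arm:
  deltas:
    - [0.002, 0, 0, 0, 0, 0, 0]
    - [0.001, 0, 0, 0, 0, 0, 0]
    - [0.001, 0, 0, 0, 0, 0, 0]
    - [0.001, 0, 0, 0, 0, 0, 0]

```text
t: 31.7
eef_pos: [0.537, 0.0805, 0.014]
tool_rot: [0.0, 1.0, 0.01, -0.002]
contact_force: [-6.1, 2.3, 1.2]
gripper_width: 0.0
grasp_force: 2.9
```

Emit:
jog_arm:
  deltas:
    - [0.001, 0, 0, 0, 0, 0, 0]
    - [0.001, 0, 0, 0, 0, 0, 0]
    - [0.001, 0, 0, 0, 0, 0, 0]

```text
t: 32.0
eef_pos: [0.54, 0.0808, 0.0139]
tool_rot: [-0.0, 1.0, 0.01, -0.002]
contact_force: [-5.9, 3.7, 1.7]
gripper_width: 0.002
grasp_force: 3.0
```

Emit:
jog_arm:
  deltas:
    - [-0.014, 0, 0, 0, 0, 0, 0]
    - [-0.015, 0, 0, 0, 0, 0, 0]
    - [0, -0.045, 0, 0, 0, 0, 0]
    - [0, -0.045, 0, 0, 0, 0, 0]
    - [0, -0.045, 0, 0, 0, 0, 0]
    - [0, -0.045, 0, 0, 0, 0, 0]
    - [0, -0.042, 0, 0, 0, 0, 0]
    - [0.009, 0, 0, 0, 0, 0, 0]
    - [0.012, 0, 0, 0, 0, 0, 0]

```text
t: 32.9
eef_pos: [0.534, -0.1438, 0.0145]
tool_rot: [0.0, 1.0, 0.007, -0.0]
contact_force: [-0.1, 0.2, 0.4]
gripper_width: -0.0
grasp_force: 0.0
```

Emit:
jog_arm:
  deltas:
    - [0.002, 0, 0, 0, 0, 0, 0]
    - [0.002, 0, 0, 0, 0, 0, 0]
    - [0.002, 0, 0, 0, 0, 0, 0]
    - [0.002, 0, 0, 0, 0, 0, 0]
    - [0.001, 0, 0, 0, 0, 0, 0]

```text
t: 33.4
eef_pos: [0.5416, -0.1407, 0.0142]
tool_rot: [-0.0, 1.0, 0.01, -0.002]
contact_force: [-4.9, 0.1, 3.5]
gripper_width: -0.0
grasp_force: 2.7
```

Emit:
jog_arm:
  deltas:
    - [0.001, 0, 0, 0, 0, 0, 0]
    - [0.001, 0, 0, 0, 0, 0, 0]
    - [0.001, 0, 0, 0, 0, 0, 0]

```text
t: 33.7
eef_pos: [0.544, -0.1418, 0.0141]
tool_rot: [0.0, 1.0, 0.01, -0.002]
contact_force: [-5.5, -1.8, 4.0]
gripper_width: -0.002
grasp_force: 3.3
```

Emit:
jog_arm:
  deltas:
    - [0.001, 0, 0, 0, 0, 0, 0]
    - [0.001, 0, 0, 0, 0, 0, 0]
    - [0.001, 0, 0, 0, 0, 0, 0]

```text
t: 34.0
eef_pos: [0.5444, -0.1418, 0.0136]
tool_rot: [0.0, 1.0, 0.01, -0.005]
contact_force: [-13.8, -0.2, 7.6]
gripper_width: -0.003
grasp_force: 6.7
```

Emit:
jog_arm:
  deltas:
    - [0.001, 0, 0, 0, 0, 0, 0]
    - [0, 0, 0, 0, 0, 0, 0]

```text
t: 34.2
eef_pos: [0.5444, -0.1418, 0.0133]
tool_rot: [0.0, 1.0, 0.01, -0.006]
contact_force: [-14.3, 0.3, 7.8]
gripper_width: -0.002
grasp_force: 6.9
```

Run:
```python
from h import *
print(bot.get_obs()['contact_force'])
a=bot.read_camera('top')['img'][120:310,232:428,::-1]
cv2.imwrite('pics/c8.png',cv2.resize(a,None,fx=3,fy=3,interpolation=2))
```

```text
[-14.30205308   0.27465777   7.84272658]
```

View pics/c8.png

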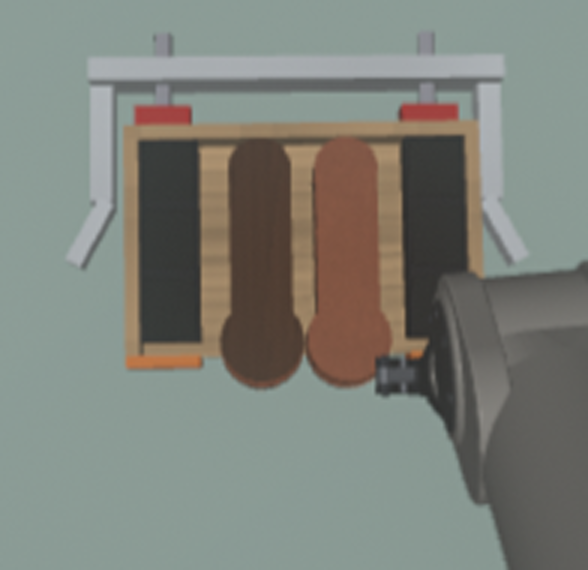

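The tray front is at crop (125,126)–(475,121), right against the red buffers and parallel to the bay. The right side bears at 14 N. I'll ease off and seat the left.

Emit:
jog_arm:
  deltas:
    - [-0.014, 0, 0, 0, 0, 0, 0]
    - [-0.017, 0, 0, 0, 0, 0, 0]
    - [0, 0.045, 0, 0, 0, 0, 0]
    - [0, 0.045, 0, 0, 0, 0, 0]
    - [0, 0.045, 0, 0, 0, 0, 0]
    - [0, 0.045, 0, 0, 0, 0, 0]
    - [0, 0.042, 0, 0, 0, 0, 0]
    - [0.005, 0, 0, 0, 0, 0, 0]
    - [0.011, 0, 0, 0, 0, 0, 0]

```text
t: 35.15
eef_pos: [0.5352, 0.0823, 0.0147]
tool_rot: [-0.0, 1.0, 0.012, -0.0]
contact_force: [0.2, -0.4, 0.2]
gripper_width: -0.002
grasp_force: 0.0
```

Emit:
jog_arm:
  deltas:
    - [0.002, 0, 0, 0, 0, 0, 0]
    - [0.002, 0, 0, 0, 0, 0, 0]
    - [0.001, 0, 0, 0, 0, 0, 0]
    - [0.001, 0, 0, 0, 0, 0, 0]

```text
t: 35.55
eef_pos: [0.54, 0.0792, 0.0142]
tool_rot: [0.001, 1.0, 0.009, -0.001]
contact_force: [-4.9, -0.4, 1.1]
gripper_width: 0.0
grasp_force: 2.4
```

Emit:
jog_arm:
  deltas:
    - [0.001, 0, 0, 0, 0, 0, 0]
    - [0.001, 0, 0, 0, 0, 0, 0]

```text
t: 35.75
eef_pos: [0.541, 0.0797, 0.014]
tool_rot: [0.001, 1.0, 0.01, -0.002]
contact_force: [-10.5, -0.1, 6.1]
gripper_width: 0.001
grasp_force: 5.3
```

Emit:
jog_arm:
  deltas:
    - [0, 0, 0, 0, 0, 0, 0]
    - [0, 0, 0, 0, 0, 0, 0]

```text
t: 35.95
eef_pos: [0.541, 0.0797, 0.014]
tool_rot: [0.001, 1.0, 0.01, -0.002]
contact_force: [-8.7, -0.1, 4.0]
gripper_width: 0.001
grasp_force: 4.2
```

Emit:
jog_arm:
  deltas:
    - [-0.014, 0, 0, 0, 0, 0, 0]
    - [-0.017, 0, 0, 0, 0, 0, 0]
    - [0, -0.045, 0, 0, 0, 0, 0]
    - [0, -0.045, 0, 0, 0, 0, 0]
    - [0, -0.045, 0, 0, 0, 0, 0]
    - [0, -0.045, 0, 0, 0, 0, 0]
    - [0, -0.042, 0, 0, 0, 0, 0]
    - [0.012, 0, 0, 0, 0, 0, 0]
    - [0.014, 0, 0, 0, 0, 0, 0]
    - [0.003, 0, 0, 0, 0, 0, 0]

```text
t: 36.95
eef_pos: [0.5442, -0.1417, 0.0151]
tool_rot: [0.0, 1.0, 0.01, 0.002]
contact_force: [-0.3, 0.0, 0.2]
gripper_width: -0.001
grasp_force: 0.0
```

Emit:
jog_arm:
  deltas:
    - [0.002, 0, 0, 0, 0, 0, 0]
    - [0.001, 0, 0, 0, 0, 0, 0]
    - [0.001, 0, 0, 0, 0, 0, 0]

```text
t: 37.25
eef_pos: [0.5442, -0.141, 0.0144]
tool_rot: [0.0, 1.0, 0.01, -0.001]
contact_force: [-4.5, 0.5, 1.7]
gripper_width: -0.001
grasp_force: 2.1
```

Emit:
jog_arm:
  deltas:
    - [0.001, 0, 0, 0, 0, 0, 0]
    - [0.001, 0, 0, 0, 0, 0, 0]
    - [0, 0, 0, 0, 0, 0, 0]

```text
t: 37.55
eef_pos: [0.5445, -0.1413, 0.014]
tool_rot: [0.0, 1.0, 0.01, -0.003]
contact_force: [-7.9, 0.2, 4.3]
gripper_width: -0.001
grasp_force: 3.6
```

Emit:
jog_arm:
  deltas:
    - [-0.01, 0, 0, 0, 0, 0, 0]
    - [-0.02, 0, 0, 0, 0, 0, 0]
    - [-0.03, 0, 0, 0, 0, 0, 0]
    - [0, 0, 0.04, 0, 0, 0, 0]
    - [0, 0, 0.04, 0, 0, 0, 0]
    - [0, 0, 0.04, 0, 0, 0, 0]
    - [0, 0, 0, 0, 0, 0, 0]
    - [0, 0, 0, 0, 0, 0, 0]

```text
t: 38.35
eef_pos: [0.4882, -0.1417, 0.1356]
tool_rot: [0.001, 1.0, 0.01, 0.002]
contact_force: [-0.3, -0.1, -0.6]
gripper_width: 0.003
grasp_force: 0.0
```

Run:
```python
from h import *
a=bot.read_camera('top')['img'][:,:,::-1]
o=cv2.imread('pics/top0.png')
g=lambda i:cv2.cvtColor(i,6).astype(int)
for n,(x,y) in {'tin':(203,247),'jar':(465,242)}.items(): print(n,np.abs(g(a)-g(o))[y-22:y+22,x-22:x+22].mean())
c8=cv2.resize(cv2.imread('pics/c8.png'),(196,190),interpolation=3); 
print('front edge diff vs c8',np.abs(g(np.ascontiguousarray(a[120:310,232:428]))-g(c8))[30:50,30:170].mean())
```

```text
tin 4.604855371900826
jar 10.308884297520661
front edge diff vs c8 2.6714285714285713
```

```bash
python3 -c "
from station import bot
print(bot.hand_in())"
```

```text
the job is handed in; nothing more can be done
None
```

The tray is in its bay, square and bearing on both red buffers: the last pushes met firm resistance at about 14 N on the right pad and 10 N on the left. The fingers are clear, nothing was felt against the jar or tin, and the job was handed in at about 38 s with no verdict returned.

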